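Make up an injection kit and a wound kit on two pocketed trays

ROBOT

A 7-joint arm with a two-finger parallel gripper is mounted at the origin on a cart in front of the work surface, level with it; the furniture and walls round the work are solid. World frame = base frame: x ahead of the robot, y to its left, z up, the work surface at z = 0. Lengths are in m, angles in degrees, forces in N, time in s.
With the tool pointing down it reaches from about 0.425 to 0.875 m from the base axis. Payload 4.7 kg.
Tool frame: the origin (TCP) lies between the finger pads; the fingertips stand 17 mm ahead of it and the grasp point (between the pads) lies 2 mm behind it; z points along the fingers, y is the line along which they close (so a half turn about z gives the same grasp; the last joint's range is limited). The gripper opens to 87 mm and grips with 3 to 60 N. Pads are 19 mm wide; open, the fingers measure 117 mm over their backs; the gripper's body (75 mm by 190 mm) begins 51 mm behind the grasp point.
Start: joints at [74.605, 18.392, -4.016, 83.108, 1.295, 78.541, -3.26], TCP at [0.181, -0.624, 0.24] pointing down, gripper open.
Joint ranges: [-163.93, 163.93], [-17.29, 119.83], [-79.2, 71.16], [3.27, 140.29], [-89.18, 269.18], [5.43, 117.66], [-154.24, 154.24]. Speed limits (degrees/s): [147.25, 147.25, 180, 180, 180, 180, 180].

INTERFACE

Orientations are given as [roll, pitch, yaw] about the fixed x, y, z axes, in that order (R = Rz(yaw) Ry(pitch) Rx(roll)).
In Python, from cell import env, cams gives the robot as it stands.
- The arm moves only by the shell command python3 -m pendant 'ROWS' [FORCE]. ROWS is JSON, a list of rows, each an object of numbers: "tx", "ty", "tz": the shift along the tool's x, y, z each as a share of 0.05 m, from -1 to 1; "spin": the turn about the tool's z as a share of 4 degrees, from -1 to 1; "claw": the closure, from 0 (fully open) to 1 (shut). A call has 1 to 10 rows; each row shifts and turns the commanded pose from where the row before left it, along the tool's axes as they then stand; what a row does not reach is not made up. A row lasts 1/8 s, in which the tool goes at most 62.5 mm and 10.7 degrees, less where a joint would pass 70% of its speed; a pose out of reach is approached as far as the arm can. A call with a number of a shift or a turn outside -1 to 1 is refused whole. A call with a gripper value outside its range is refused whole. The fingers move at their own pace and stop on an object; FORCE is the grip in N (left out, the last holds). Time passes only in rows, so rows that do not move let the fingers close. It gives the time, the measured TCP pose, the force, the opening and the grip force at its end, in the units of the state.
- env.get_obs(): the state, without advancing time (a new reading comes with each control period).
- cams.read_camera(name): name is "scene" or "top"; returns the picture (480x640x3 uint8, red, green, blue); there is no depth.
- cams.camera_info(name): a dict with "fx", "fy", "cx", "cy" (pixels), "k1" (the pictures are not rectified: a ray, as slopes to the right and down, at radius r is drawn at 1 + k1 r^2 times it, then the intrinsics apply), "rvec" (rotation vector, rad) and "tvec" (3), from world to camera coordinates, as OpenCV has them. Camera axes: x right, y down, z forward; pixel columns grow to the right and rows downward; lengths in m; the calibration is good to about 2 mm. A picture is of the moment at which its call begins. camera_info takes no time and is no camera call.
- env.sign_off(): hands the job in; it is judged then, once.
The state is a dict: "time_s": time; "qpos": joint angles; "joint_velocities": joint speeds; "effort": joint torques, N m; "tool_pos": TCP position; "tool_rot": TCP orientation; "force": force on the tool from outside, world axes, zero at the start; "wrist_torque": the same for the moment, N m; "grip_width": finger opening in m; "grasp_force": force on a finger pad.
Only numpy, scipy, OpenCV 4.12 (cv2) and the standard library are available. Lean on these libraries where they do the work, as an engineer would, in place of code of your own. Each camera call takes 0.05 s, during which the arm holds its last target. There are 200 camera calls.

TASK

Make up two kits from the stock on the trolley: in the blue tray the blue-capped vial, the carton of prep pads and the saline bottle with the teal cap; in the green tray the red-capped vial and the amber bottle. Stand each thing upright on the floor of the pocket made for it (vials in the small round pockets, bottles in the large round ones, the carton in the square one), never letting one tip over. Leave the tape roll and the glass ampoule where they are, the ampoule standing.

Things in the scene. Friction and masses are not known exactly. Their poses are not given: they have to be found in the camera images.
- vial_blue: Small injection vial with a BLUE cap and blue band, diameter 22 mm, 47 mm high (straight body up to 39 mm). Stands upright; origin at the centre of its underside, z up. For the small round pocket of the blue tray.
- vial_red: Small injection vial with a RED cap and red band, diameter 22 mm, 41 mm high (straight body up to 34 mm). Stands upright; origin at the centre of its underside, z up. For the small round pocket of the green tray.
- saline_bottle: White plastic saline bottle with a teal-green cap, body diameter 47 mm up to 109 mm, cap diameter 27 mm, 122 mm high in all, the tallest of the loose things. Stands upright; origin at the centre of its underside, z up. For the large round pocket of the blue tray.
- iodine_bottle: Short brown (amber) bottle with a broad white screw cap, body diameter 45 mm up to 52 mm, cap diameter 39 mm, 73 mm high in all. Stands upright; origin at the centre of its underside, z up. For the large round pocket of the green tray.
- prep_pad_box: Closed white and orange carton of prep pads, 55 mm (its x) by 50 mm (its y), 62 mm high, rigid. Stands upright; origin at the centre of its underside, z up. For the square pocket of the blue tray; it fits either way round.
- blue_tray: Fixed BLUE plastic tray, 228 x 100 x 16 mm (18 at the rim, end lips 8 mm longer). Origin: centre of its underside on the trolley top; x along its long side, z up. Three pockets on the line y = 0, 12 mm deep (floor at z = 4 mm): round, 46 mm wide, x = -82 mm (blue-capped vial); square, 76 mm, x = -13 mm (carton); round, 70 mm, x = +68 mm (saline bottle).
- green_tray: Fixed GREEN plastic tray, 228 x 100 x 16 mm (18 at the rim, end lips 8 mm longer). Origin: centre of its underside on the trolley top; x along its long side, z up. Two pockets on the line y = 0, 12 mm deep (floor at z = 4 mm): round, 46 mm wide, x = -60 mm (red-capped vial); round, 70 mm, x = +40 mm (amber bottle).
- tape_roll: Bystander: roll of white paper tape lying flat, diameter 40 mm, 13 mm high. Loose. Origin at the centre of its underside. Leave it where it lies.
- ampoule_2: Bystander: slender brown glass ampoule standing on end, diameter 11 mm, 63 mm high. Loose and easily knocked over. Origin at the centre of its underside. Leave it standing.
There are look-alikes about, which are no part of the job. What is shaped like the prep_pad_box but purple is not meant.

How it is judged (in metres and radians):
At the end, for the whole second after the job is handed in: Each of the five things rests on the floor of its own pocket in its own tray: origin within 15 mm of the pocket's centre along both tray axes and 1 to 8 mm above the tray's origin, tilted less than 0.1 rad, at rest (x of vial_blue in the frame of blue_tray between -0.097 and -0.067 m and y of vial_blue in the frame of blue_tray between -0.015 and 0.015 m and z of vial_blue in the frame of blue_tray between 0.001 and 0.008 m and angle between each of vial_blue, prep_pad_box, saline_bottle, vial_red, iodine_bottle's own z axis and vertical below 0.1 rad and linear speed of each of vial_blue, prep_pad_box, saline_bottle, vial_red, iodine_bottle below 0.02 m/s and angular speed of each of vial_blue, prep_pad_box, saline_bottle, vial_red, iodine_bottle below 0.3 rad/s and x of prep_pad_box in the frame of blue_tray between -0.028 and 0.002 m and y of prep_pad_box in the frame of blue_tray between -0.015 and 0.015 m and z of prep_pad_box in the frame of blue_tray between 0.001 and 0.008 m and x of saline_bottle in the frame of blue_tray between 0.053 and 0.083 m and y of saline_bottle in the frame of blue_tray between -0.015 and 0.015 m and z of saline_bottle in the frame of blue_tray between 0.001 and 0.008 m and x of vial_red in the frame of green_tray between -0.075 and -0.045 m and y of vial_red in the frame of green_tray between -0.015 and 0.015 m and z of vial_red in the frame of green_tray between 0.001 and 0.008 m and x of iodine_bottle in the frame of green_tray between 0.025 and 0.055 m and y of iodine_bottle in the frame of green_tray between -0.015 and 0.015 m and z of iodine_bottle in the frame of green_tray between 0.001 and 0.008 m); the robot touches nothing.
It fails at once if one of the five things is tipped by more than 0.6 rad (angle between any of vial_blue, prep_pad_box, saline_bottle, vial_red, iodine_bottle's own z axis and vertical above 0.6 rad).
It fails at once if the tape roll or the ampoule is moved by more than 25 mm, or the ampoule is tipped by more than 0.5 rad (distance of any of tape_roll, ampoule_2 from where it was at the start of the episode above 0.025 m or angle between ampoule_2's own z axis and vertical above 0.5 rad).
It also fails if it takes over 144 s, if anything falls off the work surface, if the arm or the gripper's body presses on something with over 40 N, if the wrist force passes 120 N, or if a joint passes its speed limit or range.

## Working session

There is one attempt and no reset: what is moved stays moved. The work goes in short steps, Python scripts to look and compute and a shell command to move; the robot and the scene stay as the last step left them, time stands still between calls to the robot, and variables do not carry over. Pictures are saved under pics/ and viewed, at most 14 in all, crops included, and the job is handed in when it is done.

```bash
mkdir -p pics; ls; python3 - <<'E'
from cell import env,cams
import cv2
for n in("scene","top"):
    cv2.imwrite(f"pics/{n}0.png",cams.read_camera(n)[:,:,::-1]); print(n,cams.camera_info(n))
print(env.get_obs())
E
```

```text
pics
scene {'fx': 551.0863199972641, 'fy': 551.0863199972641, 'cx': 315.3171762126276, 'cy': 230.64781494690524, 'k1': -0.04186847719664638, 'rvec': array([ 0.83379514, -2.33441803,  1.33329022]), 'tvec': array([0.38233962, 0.22706742, 0.7590082 ])}
top {'fx': 445.9315772124994, 'fy': 445.9315772124994, 'cx': 318.7439810198958, 'cy': 242.15717839711522, 'k1': -0.10632430156679416, 'rvec': array([ 2.15289034, -2.17927714,  0.12991506]), 'tvec': array([-0.04428242,  0.53206787,  0.84950899])}
{'time_s': 0.1, 'qpos': array([74.60523224, 18.43499549, -4.01474129, 83.16848722,  1.29610633,
       78.5406522 , -3.26126451]), 'joint_velocities': array([-0.0085029 , -0.08984726,  0.06531765, -0.12538269, -0.05264725,
       -0.03854943, -0.01383367]), 'effort': array([-5.55401493e-05, -4.92574382e+01, -4.05878741e-01, -3.13395309e+01,
       -6.42636954e-02,  3.95496469e-02,  1.05309691e-04]), 'tool_pos': array([ 0.18118141, -0.62374976,  0.23856364]), 'tool_rot': array([-1.79901156e+02,  6.81154967e-03,  1.62025873e+01]), 'force': array([-0.64087272,  1.09582618, -0.70036167]), 'wrist_torque': array([-0.01548308, -0.03081123, -0.02401815]), 'grasp_force': 0.0, 'grip_width': 0.08692883316996304}
```

View pics/scene0.png

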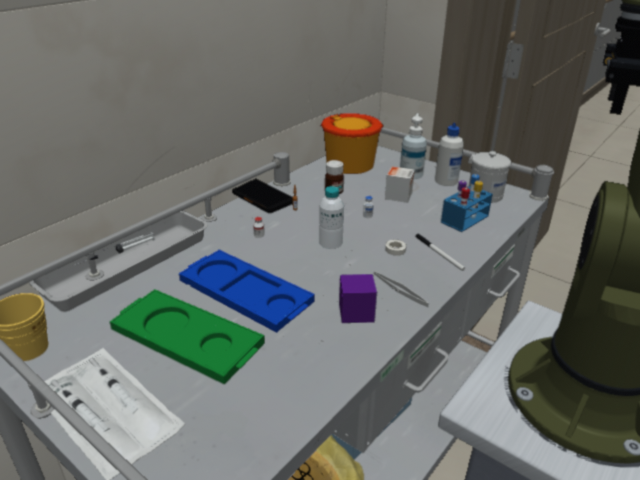

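View pics/top0.png

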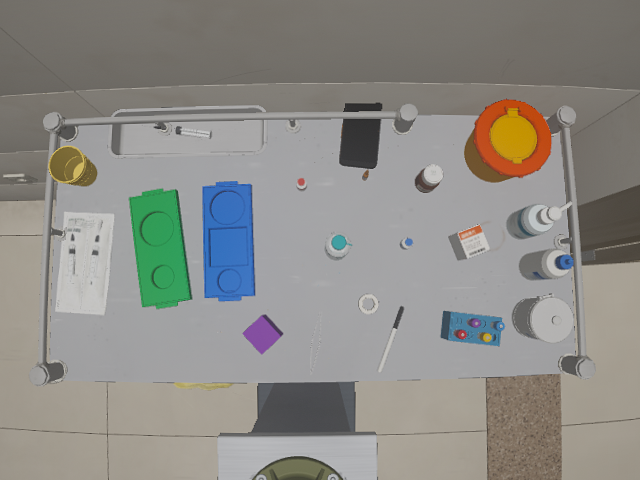

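The scene picture shows the saline bottle (331,215), blue vial (369,206), red vial (258,227), amber bottle (334,180), ampoule (295,198), white/orange carton (400,184) and tape (396,247). In the top picture they are at saline (338,245), blue vial (407,243), red vial (301,183), amber (430,178), carton (471,241), ampoule (365,174) and tape (368,304).

What could be confused with each:
- Carton: purple box, top (262,334).
- Vials: test-tube caps in the rack, red (461,335) and blue (500,326).
- Saline bottle: dispensers at (538,220) and (550,263).
- Amber bottle: ampoule (365,174).

By the description I choose the first list. Close crops next.

```bash
cat > h.py <<'E'
import numpy as np,cv2
from cell import env,cams
def cam(n):
    c=cams.camera_info(n); R=cv2.Rodrigues(c["rvec"])[0]; return c,R,np.array(c["tvec"])
def ray(n,uv):
    c,R,t=cam(n); x,y=(uv[0]-c["cx"])/c["fx"],(uv[1]-c["cy"])/c["fy"]
    K=np.eye(3); p=cv2.undistortPoints(np.array([[[x,y]]],float),K,np.array([c["k1"],0,0,0.]),None,None)[0,0]
    d=R.T@np.r_[p,1]; return -R.T@t,d/np.linalg.norm(d)
def atz(n,uv,z):
    o,d=ray(n,uv); return o+d*(z-o[2])/d[2]
def tri(a,b):
    o1,d1=ray("top",a);o2,d2=ray("scene",b)
    s=np.linalg.lstsq(np.c_[d1,-d2],o2-o1,rcond=None)[0]
    p,q=o1+s[0]*d1,o2+s[1]*d2; return (p+q)/2,np.linalg.norm(p-q)
def proj(n,P):
    c,R,t=cam(n); K=np.array([[c["fx"],0,c["cx"]],[0,c["fy"],c["cy"]],[0,0,1]])
    return cv2.projectPoints(np.array(P,float).reshape(-1,3),c["rvec"],c["tvec"],K,np.array([c["k1"],0,0,0.]))[0][:,0]
def crop(n,x,y,w,h,k,name,img=None):
    im=cams.read_camera(n)[:,:,::-1] if img is None else img
    im=cv2.resize(im[y:y+h,x:x+w],None,fx=k,fy=k,interpolation=cv2.INTER_CUBIC)
    for u in range(-(-x//10)*10,x+w,10):
        cv2.line(im,(int((u-x)*k),0),(int((u-x)*k),12 if u%50==0 else 5),(0,0,255),1)
        if u%20==0: cv2.putText(im,str(u),(int((u-x)*k)+1,22),0,.35,(0,0,255),1)
    for v in range(-(-y//10)*10,y+h,10):
        cv2.line(im,(0,int((v-y)*k)),(5,int((v-y)*k)),(0,0,255),1); cv2.putText(im,str(v),(7,int((v-y)*k)+4),0,.35,(0,0,255),1)
    cv2.imwrite(f"pics/{name}.png",im)
E
python3 - <<'E'
from h import *
t=cv2.imread("pics/top0.png");s=cv2.imread("pics/scene0.png")
crop("top",290,155,210,110,3.8,"c_top",t)
crop("top",120,170,150,140,4.2,"c_tray",t)
crop("scene",240,150,190,110,4.2,"c_sc",s)
crop("scene",100,240,225,145,3.5,"c_sctray",s)
E
```

```text
(no output)
```

View pics/c_top.png

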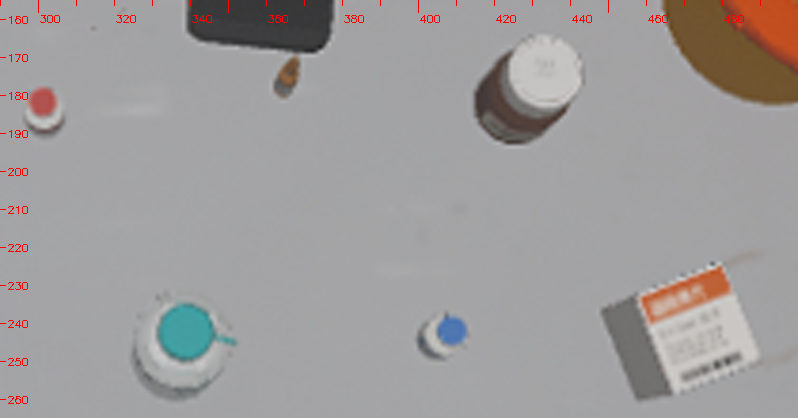

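View pics/c_sc.png

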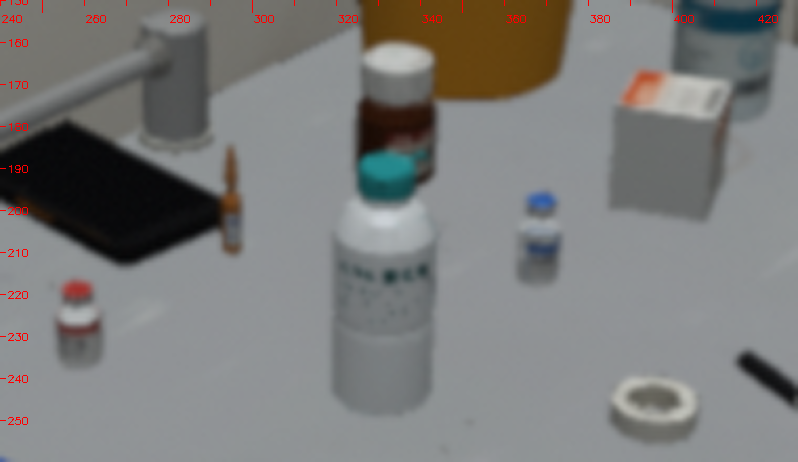

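View pics/c_tray.png

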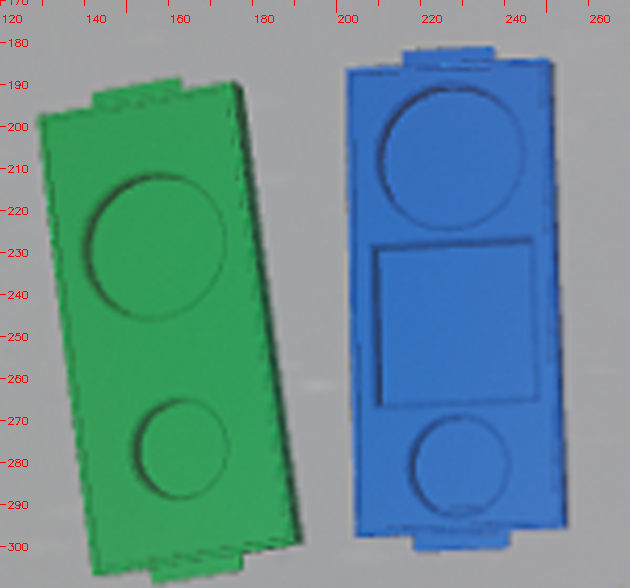

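View pics/c_sctray.png

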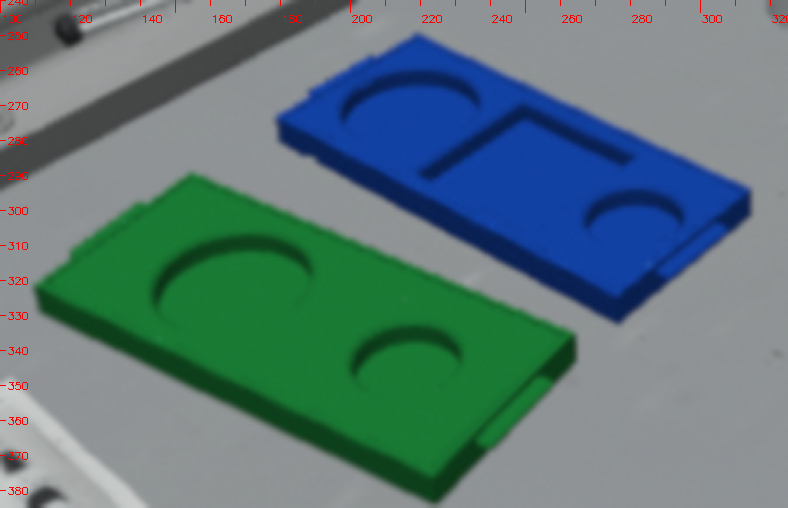

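The crops confirm the choice: red cap, teal cap, blue cap, white cap on amber glass, and a carton with an orange label. Large pockets lie at the far end of both trays. Now triangulating.

```bash
python3 - <<'E'
from h import *
np.set_printoptions(precision=4,suppress=True)
T=lambda p:(290+p[0]/3.8,155+p[1]/3.8)
S=lambda p:(240+p[0]/4.2,150+p[1]/4.2)
for n,a,b in [("red",(42,101),(77,285)),("saline",(187,331),(386,161)),("blue",(452,331),(542,198)),("iod",(545,70),(398,54)),("amp",(294,58),(231,148))]:
    print(n,*tri(T(a),S(b)))
ct=[(640,296),(722,264),(760,358),(675,395)]; cs=[(641,70),(733,83),(716,120),(616,103)]
P=[tri(T(a),S(b)) for a,b in zip(ct,cs)]; 
for p in P: print("box",*p)
Q=np.array([atz("top",T(a),.062) for a in ct]); print("box z62",Q,Q.mean(0))
print("tape",atz("top",(368.5,304),.013))
G=lambda p:(120+p[0]/4.2,170+p[1]/4.2)
H=lambda p:(100+p[0]/3.5,240+p[1]/3.5)
B0=(198.3-198.3)
for n,ts,ss,pk in [("green",[(38,117),(238,82),(300,541),(95,574)],[(35,288),(193,174),(576,336),(433,478)],[(155,247),(182,449)]),
             ("blue",[(348,70),(550,60),(567,525),(356,537)],[(278,118),(418,35),(750,190),(618,298)],[(452,158),(458,323),(460,466)])]:
    P=np.array([tri(G(a),H(b))[0] for a,b in zip(ts,ss)]); print(n,P)
    P=np.array([atz("top",G(a),.017) for a in ts]); c=P.mean(0); d=P[0]+P[1]-P[2]-P[3]; print("atz",P,c,"len",np.linalg.norm(d)/2,"yaw",np.degrees(np.arctan2(d[1],d[0])))
    u=d/np.linalg.norm(d)
    for x in ([.04,-.06] if n=="green" else [.068,-.013,-.082]): print(" pocket",x,(c+u*x)[:2])
    print(" seen",[atz("top",G(p),.016)[:2] for p in pk])
E
```

```text
red [ 0.6527 -0.0167  0.0385] 0.0011537436894808438
saline [ 0.5218 -0.0858  0.1194] 0.00201079407169596
blue [ 0.5286 -0.2266  0.0431] 0.0013750451568857304
iod [ 0.6587 -0.2746  0.0697] 0.00020197859050780434
amp [ 0.6692 -0.1474  0.0569] 0.0003684063440697628
box [ 0.5362 -0.3167  0.081 ] 0.009552132638224544
box [ 0.5385 -0.381   0.0514] 0.05054690475706935
box [ 0.5174 -0.3909  0.0311] 0.010411554093177374
box [ 0.5131 -0.3165  0.0712] 0.05384165615416842
box z62 [[ 0.5427 -0.3204  0.062 ]
 [ 0.5587 -0.3642  0.062 ]
 [ 0.5102 -0.3815  0.062 ]
 [ 0.492  -0.3361  0.062 ]] [ 0.5259 -0.3505  0.062 ]
tape [ 0.4085 -0.1483  0.013 ]
green [[0.6313 0.3424 0.0122]
 [0.6477 0.2424 0.0108]
 [0.4233 0.207  0.0097]
 [0.4076 0.3065 0.0117]]
atz [[0.6297 0.3397 0.017 ]
 [0.6452 0.2394 0.017 ]
 [0.4224 0.2042 0.017 ]
 [0.407  0.3038 0.017 ]] [0.5261 0.2718 0.017 ] len 0.2255257861160948 yaw 9.069918654443134
 pocket 0.04 [0.5656 0.2781]
 pocket -0.06 [0.4668 0.2623]
 seen [array([0.5644, 0.2785]), array([0.4665, 0.2626])]
blue [[0.6519 0.1867 0.0124]
 [0.6556 0.0874 0.0121]
 [0.43   0.0782 0.0111]
 [0.4247 0.1789 0.0123]]
atz [[0.6501 0.185  0.017 ]
 [0.6535 0.086  0.017 ]
 [0.4291 0.0768 0.017 ]
 [0.4242 0.1773 0.017 ]] [0.5392 0.1312 0.017 ] len 0.22531839315586413 yaw 2.143527999621121
 pocket 0.068 [0.6072 0.1338]
 pocket -0.013 [0.5262 0.1308]
 pocket -0.082 [0.4573 0.1282]
 seen [array([0.6059, 0.1333]), array([0.5257, 0.1295]), array([0.4574, 0.128 ])]
```

Measured heights come out 3–4 mm low everywhere, tray tops included. That matches the calibration tolerance, so the stated heights hold. The box corners were paired off by one turn, so I re-pair those. I also check the bin, dispenser and rail clearances.

```bash
python3 - <<'E'
from h import *
np.set_printoptions(precision=4,suppress=True)
T=lambda p:(290+p[0]/3.8,155+p[1]/3.8)
S=lambda p:(240+p[0]/4.2,150+p[1]/4.2)
ct=[(640,296),(722,264),(760,358),(675,395)]; cs=[(641,70),(733,83),(716,120),(616,103)]
for k in (1,2,3): 
    L=[tri(T(ct[i]),S(cs[(i+k)%4])) for i in range(4)]; print(k,np.mean([l[0] for l in L],0),np.mean([l[1] for l in L]))
for n,a,z in [("red",(42,101),.041),("saline",(187,331),.122),("blue",(452,331),.047),("iod",(545,70),.073),("amp",(294,58),.063)]: print(n,atz("top",T(a),z))
print("bin lid",*tri((513,133),(352,125)),"bin left rim z.17",atz("top",(475,140),.17),"base left",atz("top",(466,150),0.03))
print("disp top",*tri((546,213),(416,117)),"bluecap",*tri((567,261),(453,128)),"jar",*tri((556,320),(491,156)))
E
```

```text
1 [ 0.5264 -0.3503  0.0596] 0.051044784538048726
2 [ 0.5272 -0.3506  0.0587] 0.03009339505640563
3 [ 0.527  -0.3517  0.0578] 0.0015229114311111022
red [ 0.6516 -0.0171  0.041 ]
saline [ 0.5207 -0.0863  0.122 ]
blue [ 0.5276 -0.2262  0.047 ]
iod [ 0.6577 -0.2737  0.073 ]
amp [ 0.6673 -0.1468  0.063 ]
bin lid [ 0.7269 -0.4282  0.1027] 0.007234251029566053 bin left rim z.17 [ 0.6913 -0.3239  0.17  ] base left [ 0.719  -0.3566  0.03  ]
disp top [ 0.5621 -0.4535  0.1535] 0.005872803677703455 bluecap [ 0.481  -0.4957  0.1344] 0.0017425320873007174 jar [ 0.3752 -0.4885  0.0957] 0.004887660190737049
```

Carton at (0.526,-0.351), yaw about 20°. A dispenser stands close on its −y side, so I grip with the fingers closing along 20° (tool yaw 110°). I approach high.

```bash
cat > go.py <<'E'
# usage: go.py x y z yaw -> remaining tool-axis units from the measured pose
import sys; from h import *
o=env.get_obs(); p=np.array(o["tool_pos"]); w=o["tool_rot"]; x,y,z,yaw=map(float,sys.argv[1:5])
d=np.array([x,y,z])-p; a=np.radians(w[2]); e=(yaw-w[2]+180)%360-180
print("t %.1f pos %s rot %s grip %.4f"%(o["time_s"],np.round(p,4),np.round(w,1),o["grip_width"]))
print("units tx %.2f ty %.2f tz %.2f spin %.2f q7 %.0f"%((d[0]*np.cos(a)+d[1]*np.sin(a))/.05,(d[0]*np.sin(a)-d[1]*np.cos(a))/.05,-d[2]/.05,-e/4,o["qpos"][6]))
E
python3 -m pendant '[{"tx":0.9,"ty":-0.37},{"tx":0.9,"ty":-0.37},{"tx":0.9,"ty":-0.37},{"tx":0.9,"ty":-0.37},{"tx":0.9,"ty":-0.37},{"tx":0.9,"ty":-0.37},{"tx":0.9,"ty":-0.37},{"tx":0.9,"ty":-0.37},{"tx":0.9,"ty":-0.37},{"spin":-1}]'
python3 -m pendant '[{"spin":-1},{"spin":-1},{"spin":-1},{"spin":-1},{"spin":-1},{"spin":-1},{"spin":-1},{"spin":-1},{"spin":-1},{"spin":-1}]'
python3 -m pendant '[{"spin":-1},{"spin":-1},{"spin":-1},{"spin":-1},{"spin":-1},{"spin":-1},{"spin":-1},{"spin":-1},{"spin":-1},{"spin":-1}]'
python3 -m pendant '[{"spin":-1},{"spin":-1},{"spin":-0.4},{"tz":0}]'
python3 go.py 0.526 -0.3505 0.042 110
```

```text
t 0.1 pos [ 0.1812 -0.6237  0.2386] rot [-179.9    0.    16.2] grip 0.0869
units tx 8.15 ty -3.32 tz 3.93 spin -23.45 q7 -3invalid input at $[0]: expected keys tx, ty, tz, spin, claw
invalid input at $[0]: expected keys tx, ty, tz, spin, claw
invalid input at $[0]: expected keys tx, ty, tz, spin, claw
invalid input at $[0]: expected keys tx, ty, tz, spin, claw
```

Every row needs all five keys.

```bash

python3 -m pendant '[{"tx":0.9,"ty":-0.37,"tz":0,"spin":0,"claw":0},{"tx":0.9,"ty":-0.37,"tz":0,"spin":0,"claw":0},{"tx":0.9,"ty":-0.37,"tz":0,"spin":0,"claw":0},{"tx":0.9,"ty":-0.37,"tz":0,"spin":0,"claw":0},{"tx":0.9,"ty":-0.37,"tz":0,"spin":0,"claw":0},{"tx":0.9,"ty":-0.37,"tz":0,"spin":0,"claw":0},{"tx":0.9,"ty":-0.37,"tz":0,"spin":0,"claw":0},{"tx":0.9,"ty":-0.37,"tz":0,"spin":0,"claw":0},{"tx":0.9,"ty":-0.37,"tz":0,"spin":0,"claw":0},{"tx":0,"ty":0,"tz":0,"spin":-1,"claw":0}]'
python3 -m pendant '[{"tx":0,"ty":0,"tz":0,"spin":-1,"claw":0},{"tx":0,"ty":0,"tz":0,"spin":-1,"claw":0},{"tx":0,"ty":0,"tz":0,"spin":-1,"claw":0},{"tx":0,"ty":0,"tz":0,"spin":-1,"claw":0},{"tx":0,"ty":0,"tz":0,"spin":-1,"claw":0},{"tx":0,"ty":0,"tz":0,"spin":-1,"claw":0},{"tx":0,"ty":0,"tz":0,"spin":-1,"claw":0},{"tx":0,"ty":0,"tz":0,"spin":-1,"claw":0},{"tx":0,"ty":0,"tz":0,"spin":-1,"claw":0},{"tx":0,"ty":0,"tz":0,"spin":-1,"claw":0}]'
python3 -m pendant '[{"tx":0,"ty":0,"tz":0,"spin":-1,"claw":0},{"tx":0,"ty":0,"tz":0,"spin":-1,"claw":0},{"tx":0,"ty":0,"tz":0,"spin":-1,"claw":0},{"tx":0,"ty":0,"tz":0,"spin":-1,"claw":0},{"tx":0,"ty":0,"tz":0,"spin":-1,"claw":0},{"tx":0,"ty":0,"tz":0,"spin":-1,"claw":0},{"tx":0,"ty":0,"tz":0,"spin":-1,"claw":0},{"tx":0,"ty":0,"tz":0,"spin":-1,"claw":0},{"tx":0,"ty":0,"tz":0,"spin":-1,"claw":0},{"tx":0,"ty":0,"tz":0,"spin":-1,"claw":0}]'
python3 -m pendant '[{"tx":0,"ty":0,"tz":0,"spin":-1,"claw":0},{"tx":0,"ty":0,"tz":0,"spin":-1,"claw":0},{"tx":0,"ty":0,"tz":0,"spin":-0.45,"claw":0},{"tx":0,"ty":0,"tz":0,"spin":0,"claw":0}]'
python3 go.py 0.526 -0.3505 0.042 110
```

```text
time_s: 1.35
tool_pos: [0.5277, -0.3458, 0.2389]
tool_rot: [-179.9, -0.1, 20.8]
force: [-1.2, 0.1, 0.3]
grip_width: 0.0868
grasp_force: 0.0
time_s: 2.6
tool_pos: [0.5235, -0.3511, 0.2389]
tool_rot: [-179.9, -0.0, 60.3]
force: [-0.2, 0.2, 0.4]
grip_width: 0.087
grasp_force: 0.0
time_s: 3.85
tool_pos: [0.5235, -0.3512, 0.2389]
tool_rot: [-180.0, -0.0, 100.3]
force: [-0.2, -0.2, 0.7]
grip_width: 0.0868
grasp_force: 0.0
time_s: 4.35
tool_pos: [0.5237, -0.3513, 0.2393]
tool_rot: [-180.0, -0.0, 110.0]
force: [0.6, -0.4, -0.2]
grip_width: 0.087
grasp_force: 0.0
t 4.3 pos [ 0.5237 -0.3513  0.2393] rot [-180.   -0.  110.] grip 0.0870
units tx -0.00 ty 0.05 tz 3.95 spin -0.01 q7 45
```

```bash

python3 -m pendant '[{"tx":0,"ty":0.05,"tz":0.9,"spin":0,"claw":0},{"tx":0,"ty":0,"tz":0.9,"spin":0,"claw":0},{"tx":0,"ty":0,"tz":0.9,"spin":0,"claw":0},{"tx":0,"ty":0,"tz":0.75,"spin":0,"claw":0},{"tx":0,"ty":0,"tz":0.5,"spin":0,"claw":0},{"tx":0,"ty":0,"tz":0,"spin":0,"claw":0}]' 20
python3 -m pendant '[{"tx":0,"ty":0,"tz":0,"spin":0,"claw":1},{"tx":0,"ty":0,"tz":0,"spin":0,"claw":1},{"tx":0,"ty":0,"tz":0,"spin":0,"claw":1},{"tx":0,"ty":0,"tz":0,"spin":0,"claw":1},{"tx":0,"ty":0,"tz":0,"spin":0,"claw":1},{"tx":0,"ty":0,"tz":0,"spin":0,"claw":1},{"tx":0,"ty":0,"tz":0,"spin":0,"claw":1},{"tx":0,"ty":0,"tz":0,"spin":0,"claw":1}]'
```

```text
time_s: 5.1
tool_pos: [0.5245, -0.3495, 0.0397]
tool_rot: [-179.8, -0.2, 110.0]
force: [-0.2, 0.1, -0.3]
grip_width: 0.0871
grasp_force: 0.0
time_s: 6.1
tool_pos: [0.5266, -0.3506, 0.0427]
tool_rot: [180.0, 0.1, 110.0]
force: [-0.1, 0.1, 5.7]
grip_width: 0.0541
grasp_force: 20.0
```

```bash

python3 -m pendant '[{"tx":0,"ty":0,"tz":-0.4,"spin":0,"claw":1},{"tx":0,"ty":0,"tz":-0.8,"spin":0,"claw":1},{"tx":0,"ty":0,"tz":-0.8,"spin":0,"claw":1},{"tx":0,"ty":0,"tz":-0.8,"spin":0,"claw":1},{"tx":0,"ty":0,"tz":-0.8,"spin":0,"claw":1},{"tx":0,"ty":0,"tz":0,"spin":0,"claw":1}]'
python3 -m pendant '[{"tx":0.9,"ty":0.33,"tz":0,"spin":0,"claw":1},{"tx":0.9,"ty":0.33,"tz":0,"spin":0,"claw":1},{"tx":0.9,"ty":0.33,"tz":0,"spin":0,"claw":1},{"tx":0.9,"ty":0.33,"tz":0,"spin":0,"claw":1},{"tx":0.9,"ty":0.33,"tz":0,"spin":0,"claw":1},{"tx":0.9,"ty":0.33,"tz":0,"spin":0,"claw":1},{"tx":0.9,"ty":0.33,"tz":0,"spin":0,"claw":1},{"tx":0.9,"ty":0.33,"tz":0,"spin":0,"claw":1},{"tx":0.9,"ty":0.33,"tz":0,"spin":0,"claw":1},{"tx":0.9,"ty":0.33,"tz":0,"spin":0,"claw":1}]'
python3 -m pendant '[{"tx":0,"ty":0,"tz":0,"spin":-1,"claw":1},{"tx":0,"ty":0,"tz":0,"spin":-1,"claw":1},{"tx":0,"ty":0,"tz":0,"spin":-1,"claw":1},{"tx":0,"ty":0,"tz":0,"spin":-1,"claw":1},{"tx":0,"ty":0,"tz":0,"spin":-1,"claw":1},{"tx":0,"ty":0,"tz":0,"spin":-1,"claw":1},{"tx":0,"ty":0,"tz":0,"spin":-1,"claw":1},{"tx":0,"ty":0,"tz":0,"spin":-1,"claw":1},{"tx":0,"ty":0,"tz":0,"spin":-1,"claw":1}]'
python3 -m pendant '[{"tx":0,"ty":0,"tz":0,"spin":-1,"claw":1},{"tx":0,"ty":0,"tz":0,"spin":-1,"claw":1},{"tx":0,"ty":0,"tz":0,"spin":-1,"claw":1},{"tx":0,"ty":0,"tz":0,"spin":-1,"claw":1},{"tx":0,"ty":0,"tz":0,"spin":-1,"claw":1},{"tx":0,"ty":0,"tz":0,"spin":-1,"claw":1},{"tx":0,"ty":0,"tz":0,"spin":-1,"claw":1},{"tx":0,"ty":0,"tz":0,"spin":-1,"claw":1},{"tx":0,"ty":0,"tz":0,"spin":-1,"claw":1},{"tx":0,"ty":0,"tz":0,"spin":0,"claw":1}]'
python3 go.py 0.526 0.1305 0.048 182; python3 -c "
from h import *
crop('scene',160,120,240,180,3.3,'p1')"
```

```text
time_s: 6.85
tool_pos: [0.5279, -0.3512, 0.2268]
tool_rot: [179.8, 0.4, 110.0]
force: [0.4, -0.5, -1.8]
grip_width: 0.0534
grasp_force: 20.0
time_s: 8.1
tool_pos: [0.5263, 0.1298, 0.2212]
tool_rot: [-179.9, 0.0, 110.0]
force: [0.7, -0.0, -0.6]
grip_width: 0.0539
grasp_force: 20.0
time_s: 9.22
tool_pos: [0.5264, 0.1284, 0.221]
tool_rot: [-179.9, -0.1, 146.1]
force: [0.7, 0.1, -0.2]
grip_width: 0.0539
grasp_force: 20.0
time_s: 10.48
tool_pos: [0.5265, 0.1285, 0.2212]
tool_rot: [-180.0, -0.1, -178.0]
force: [0.2, -0.2, -0.7]
grip_width: 0.0539
grasp_force: 20.0
t 10.5 pos [0.5265 0.1285 0.2212] rot [-1.80e+02 -1.00e-01 -1.78e+02] grip 0.0539
units tx 0.01 ty 0.04 tz 3.46 spin -0.01 q7 67
```

View pics/p1.png

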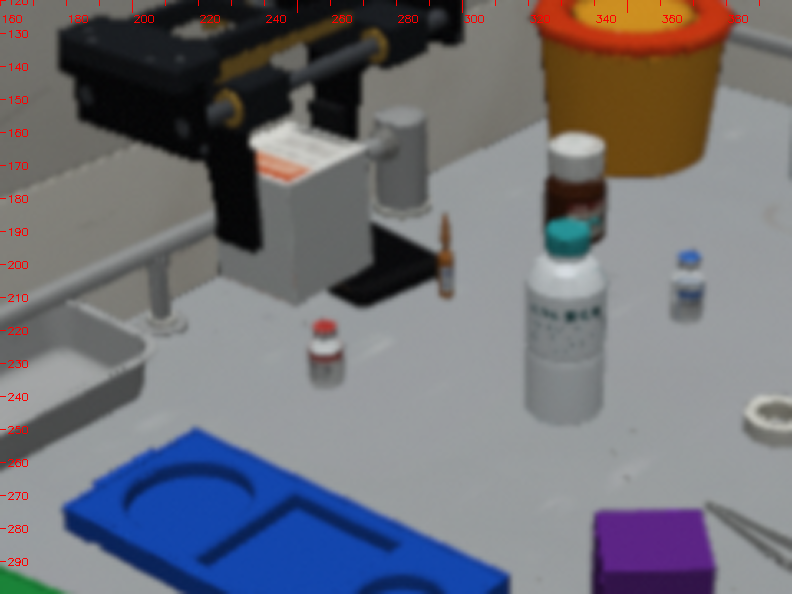

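The carton hangs upright between the fingers at scene (250,168–210), aligned with the tray, and the other items are untouched. Lowering and releasing.

```bash

python3 -m pendant '[{"tx":0,"ty":0.04,"tz":0.8,"spin":0,"claw":1},{"tx":0,"ty":0,"tz":0.8,"spin":0,"claw":1},{"tx":0,"ty":0,"tz":0.8,"spin":0,"claw":1},{"tx":0,"ty":0,"tz":0.5,"spin":0,"claw":1},{"tx":0,"ty":0,"tz":0.3,"spin":0,"claw":1},{"tx":0,"ty":0,"tz":0.15,"spin":0,"claw":1},{"tx":0,"ty":0,"tz":0.1,"spin":0,"claw":1},{"tx":0,"ty":0,"tz":0,"spin":0,"claw":1},{"tx":0,"ty":0,"tz":0,"spin":0,"claw":1}]'
python3 go.py 0.526 0.1305 0.0475 182
```

```text
time_s: 11.65
tool_pos: [0.5277, 0.1309, 0.0502]
tool_rot: [-180.0, 0.1, -178.0]
force: [-0.4, -0.5, 0.2]
grip_width: 0.0541
grasp_force: 20.0
t 11.7 pos [0.5277 0.1309 0.0502] rot [-1.80e+02  1.00e-01 -1.78e+02] grip 0.0541
units tx 0.03 ty -0.01 tz 0.05 spin -0.00 q7 58
```

```bash

python3 -m pendant '[{"tx":0,"ty":0,"tz":0.06,"spin":0,"claw":1},{"tx":0,"ty":0,"tz":0,"spin":0,"claw":1},{"tx":0,"ty":0,"tz":0,"spin":0,"claw":0},{"tx":0,"ty":0,"tz":0,"spin":0,"claw":0},{"tx":0,"ty":0,"tz":0,"spin":0,"claw":0},{"tx":0,"ty":0,"tz":0,"spin":0,"claw":0},{"tx":0,"ty":0,"tz":-0.4,"spin":0,"claw":0},{"tx":0,"ty":0,"tz":-0.8,"spin":0,"claw":0},{"tx":0,"ty":0,"tz":-0.9,"spin":0,"claw":0},{"tx":0,"ty":0,"tz":-0.9,"spin":0,"claw":0}]'
python3 -m pendant '[{"tx":0.03,"ty":-0.9,"tz":0,"spin":0,"claw":0},{"tx":0.03,"ty":-0.9,"tz":0,"spin":0,"claw":0},{"tx":0.03,"ty":-0.9,"tz":0,"spin":0,"claw":0},{"tx":0.03,"ty":-0.9,"tz":0,"spin":0,"claw":0},{"tx":0.03,"ty":-0.9,"tz":0,"spin":0,"claw":0},{"tx":0.03,"ty":-0.9,"tz":0,"spin":0,"claw":0},{"tx":0.03,"ty":-0.9,"tz":0,"spin":0,"claw":0},{"tx":0.03,"ty":-0.84,"tz":0,"spin":0,"claw":0},{"tx":0,"ty":0,"tz":0,"spin":0,"claw":0},{"tx":0,"ty":0,"tz":0,"spin":0,"claw":0}]'
python3 go.py 0.5276 -0.2262 0.036 182
```

```text
time_s: 12.9
tool_pos: [0.5272, 0.1313, 0.1993]
tool_rot: [-180.0, 0.1, -178.0]
force: [1.4, 0.2, -0.4]
grip_width: 0.0871
grasp_force: 0.0
time_s: 14.15
tool_pos: [0.528, -0.2254, 0.1975]
tool_rot: [180.0, 0.1, -178.0]
force: [0.7, 0.3, 0.9]
grip_width: 0.0866
grasp_force: 0.0
t 14.2 pos [ 0.528  -0.2254  0.1975] rot [ 1.80e+02  1.00e-01 -1.78e+02] grip 0.0866
units tx 0.01 ty -0.02 tz 3.23 spin 0.01 q7 103
```

```bash

python3 -m pendant '[{"tx":0,"ty":-0.02,"tz":0.8,"spin":0,"claw":0},{"tx":0,"ty":0,"tz":0.8,"spin":0,"claw":0},{"tx":0,"ty":0,"tz":0.8,"spin":0,"claw":0},{"tx":0,"ty":0,"tz":0.5,"spin":0,"claw":0},{"tx":0,"ty":0,"tz":0.33,"spin":0,"claw":0},{"tx":0,"ty":0,"tz":0,"spin":0,"claw":0}]' 12
python3 -m pendant '[{"tx":0,"ty":0,"tz":0,"spin":0,"claw":1},{"tx":0,"ty":0,"tz":0,"spin":0,"claw":1},{"tx":0,"ty":0,"tz":0,"spin":0,"claw":1},{"tx":0,"ty":0,"tz":0,"spin":0,"claw":1},{"tx":0,"ty":0,"tz":0,"spin":0,"claw":1},{"tx":0,"ty":0,"tz":0,"spin":0,"claw":1},{"tx":0,"ty":0,"tz":0,"spin":0,"claw":1},{"tx":0,"ty":0,"tz":0,"spin":0,"claw":1},{"tx":0,"ty":0,"tz":0,"spin":0,"claw":1},{"tx":0,"ty":0,"tz":0,"spin":0,"claw":1}]'
python3 go.py 0.5276 -0.2262 0.036 182
```

```text
time_s: 14.9
tool_pos: [0.5275, -0.2262, 0.0347]
tool_rot: [179.9, -0.1, -177.9]
force: [-0.0, -0.5, 0.5]
grip_width: 0.0868
grasp_force: 0.0
time_s: 16.15
tool_pos: [0.5277, -0.2274, 0.035]
tool_rot: [-180.0, -0.0, -178.0]
force: [0.6, -0.0, -0.2]
grip_width: 0.0211
grasp_force: 12.0
t 16.1 pos [ 0.5277 -0.2274  0.035 ] rot [-180.   -0. -178.] grip 0.0211
units tx 0.00 ty 0.02 tz -0.02 spin 0.00 q7 97
```

```bash

python3 -m pendant '[{"tx":0,"ty":0,"tz":-0.4,"spin":0,"claw":1},{"tx":0,"ty":0,"tz":-0.8,"spin":0,"claw":1},{"tx":0,"ty":0,"tz":-0.8,"spin":0,"claw":1},{"tx":0,"ty":0,"tz":-0.8,"spin":0,"claw":1},{"tx":0,"ty":0,"tz":-0.5,"spin":0,"claw":1},{"tx":0,"ty":0,"tz":0,"spin":0,"claw":1}]'
python3 -m pendant '[{"tx":0.14,"ty":0.9,"tz":0,"spin":0,"claw":1},{"tx":0.14,"ty":0.9,"tz":0,"spin":0,"claw":1},{"tx":0.14,"ty":0.9,"tz":0,"spin":0,"claw":1},{"tx":0.14,"ty":0.9,"tz":0,"spin":0,"claw":1},{"tx":0.14,"ty":0.9,"tz":0,"spin":0,"claw":1},{"tx":0.14,"ty":0.9,"tz":0,"spin":0,"claw":1},{"tx":0.14,"ty":0.9,"tz":0,"spin":0,"claw":1},{"tx":0.17,"ty":0.85,"tz":0,"spin":0,"claw":1},{"tx":0,"ty":0,"tz":0,"spin":0,"claw":1},{"tx":0,"ty":0,"tz":0,"spin":0,"claw":1}]'
python3 go.py 0.4575 0.128 0.040 182; python3 -c "
from h import *
crop('scene',160,140,200,180,3.3,'p2')"
```

```text
time_s: 16.9
tool_pos: [0.5294, -0.2276, 0.2036]
tool_rot: [-179.8, 0.3, -178.0]
force: [0.3, -0.4, -0.9]
grip_width: 0.0214
grasp_force: 12.0
time_s: 18.15
tool_pos: [0.4574, 0.1273, 0.1996]
tool_rot: [-179.9, -0.0, -178.0]
force: [0.2, 0.4, -0.6]
grip_width: 0.0213
grasp_force: 12.0
t 18.1 pos [0.4574 0.1273 0.1996] rot [-179.9   -0.  -178. ] grip 0.0213
units tx -0.00 ty 0.01 tz 3.19 spin 0.00 q7 74
```

View pics/p2.png

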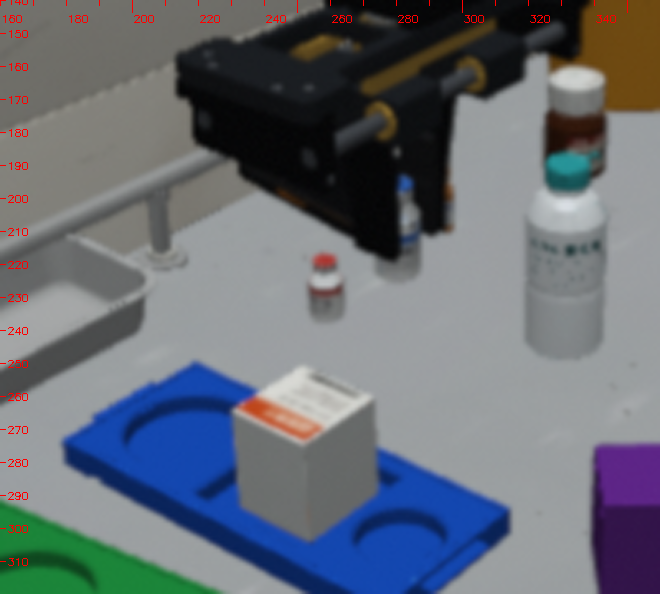

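The carton stands in the square pocket at scene (248,275), and the blue vial hangs upright at (280,205). Lowering the vial.

```bash

python3 -m pendant '[{"tx":0,"ty":0.01,"tz":0.8,"spin":0,"claw":1},{"tx":0,"ty":0,"tz":0.8,"spin":0,"claw":1},{"tx":0,"ty":0,"tz":0.7,"spin":0,"claw":1},{"tx":0,"ty":0,"tz":0.4,"spin":0,"claw":1},{"tx":0,"ty":0,"tz":0.25,"spin":0,"claw":1},{"tx":0,"ty":0,"tz":0.15,"spin":0,"claw":1},{"tx":0,"ty":0,"tz":0.05,"spin":0,"claw":1},{"tx":0,"ty":0,"tz":0,"spin":0,"claw":1},{"tx":0,"ty":0,"tz":0,"spin":0,"claw":1}]'
python3 go.py 0.4575 0.128 0.0393 182
```

```text
time_s: 19.32
tool_pos: [0.4582, 0.1284, 0.0431]
tool_rot: [-180.0, 0.1, -178.0]
force: [0.6, -0.1, 1.0]
grip_width: 0.0213
grasp_force: 12.0
t 19.3 pos [0.4582 0.1284 0.0431] rot [-1.80e+02  1.00e-01 -1.78e+02] grip 0.0213
units tx 0.01 ty -0.01 tz 0.08 spin 0.00 q7 58
```

```bash

python3 -m pendant '[{"tx":0,"ty":0,"tz":0.07,"spin":0,"claw":1},{"tx":0,"ty":0,"tz":0,"spin":0,"claw":1},{"tx":0,"ty":0,"tz":0,"spin":0,"claw":0},{"tx":0,"ty":0,"tz":0,"spin":0,"claw":0},{"tx":0,"ty":0,"tz":0,"spin":0,"claw":0},{"tx":0,"ty":0,"tz":-0.3,"spin":0,"claw":0},{"tx":0,"ty":0,"tz":-0.9,"spin":0,"claw":0},{"tx":0,"ty":0,"tz":-0.9,"spin":0,"claw":0},{"tx":0,"ty":0,"tz":-0.9,"spin":0,"claw":0},{"tx":0,"ty":0,"tz":-1,"spin":0,"claw":0}]'
python3 -m pendant '[{"tx":-0.22,"ty":-0.87,"tz":0,"spin":0,"claw":0},{"tx":-0.22,"ty":-0.87,"tz":0,"spin":0,"claw":0},{"tx":-0.22,"ty":-0.87,"tz":0,"spin":0,"claw":0},{"tx":-0.22,"ty":-0.87,"tz":0,"spin":0,"claw":0},{"tx":-0.23,"ty":-0.86,"tz":0,"spin":0,"claw":0},{"tx":0,"ty":0,"tz":0,"spin":0,"claw":0},{"tx":0,"ty":0,"tz":0,"spin":0,"claw":0}]'
python3 go.py 0.5207 -0.0863 0.085 182
```

```text
time_s: 20.58
tool_pos: [0.4573, 0.1289, 0.241]
tool_rot: [-180.0, 0.0, -177.9]
force: [1.6, -0.3, 0.6]
grip_width: 0.0854
grasp_force: 0.0
time_s: 21.45
tool_pos: [0.5208, -0.0855, 0.2396]
tool_rot: [180.0, 0.0, -178.0]
force: [0.1, 0.8, 0.1]
grip_width: 0.087
grasp_force: 0.0
t 21.4 pos [ 0.5208 -0.0855  0.2396] rot [ 180.    0. -178.] grip 0.0870
units tx 0.00 ty -0.02 tz 3.09 spin 0.01 q7 93
```

```bash

python3 -m pendant '[{"tx":0,"ty":-0.02,"tz":0.8,"spin":0,"claw":0},{"tx":0,"ty":0,"tz":0.8,"spin":0,"claw":0},{"tx":0,"ty":0,"tz":0.7,"spin":0,"claw":0},{"tx":0,"ty":0,"tz":0.5,"spin":0,"claw":0},{"tx":0,"ty":0,"tz":0.3,"spin":0,"claw":0},{"tx":0,"ty":0,"tz":0,"spin":0,"claw":0}]' 25
python3 -m pendant '[{"tx":0,"ty":0,"tz":0,"spin":0,"claw":1},{"tx":0,"ty":0,"tz":0,"spin":0,"claw":1},{"tx":0,"ty":0,"tz":0,"spin":0,"claw":1},{"tx":0,"ty":0,"tz":0,"spin":0,"claw":1},{"tx":0,"ty":0,"tz":0,"spin":0,"claw":1},{"tx":0,"ty":0,"tz":0,"spin":0,"claw":1},{"tx":0,"ty":0,"tz":0,"spin":0,"claw":1},{"tx":0,"ty":0,"tz":0,"spin":0,"claw":1}]'
python3 go.py 0.5207 -0.0863 0.085 182
```

```text
time_s: 22.2
tool_pos: [0.5204, -0.0866, 0.0839]
tool_rot: [180.0, -0.1, -177.9]
force: [-0.5, -0.3, 0.5]
grip_width: 0.0868
grasp_force: 0.0
time_s: 23.2
tool_pos: [0.5209, -0.0873, 0.0842]
tool_rot: [180.0, 0.0, -178.0]
force: [-0.1, 1.1, 1.5]
grip_width: 0.0465
grasp_force: 25.0
t 23.2 pos [ 0.5209 -0.0873  0.0842] rot [ 180.    0. -178.] grip 0.0465
units tx 0.00 ty 0.02 tz -0.02 spin 0.00 q7 85
```

```bash

python3 -m pendant '[{"tx":0,"ty":0,"tz":-0.4,"spin":0,"claw":1},{"tx":0,"ty":0,"tz":-0.8,"spin":0,"claw":1},{"tx":0,"ty":0,"tz":-0.8,"spin":0,"claw":1},{"tx":0,"ty":0,"tz":-0.6,"spin":0,"claw":1},{"tx":0,"ty":0,"tz":-0.4,"spin":0,"claw":1},{"tx":0,"ty":0,"tz":0,"spin":0,"claw":1}]'
python3 -m pendant '[{"tx":-0.31,"ty":0.73,"tz":0,"spin":0,"claw":1},{"tx":-0.31,"ty":0.73,"tz":0,"spin":0,"claw":1},{"tx":-0.31,"ty":0.73,"tz":0,"spin":0,"claw":1},{"tx":-0.31,"ty":0.73,"tz":0,"spin":0,"claw":1},{"tx":-0.31,"ty":0.73,"tz":0,"spin":0,"claw":1},{"tx":-0.31,"ty":0.7,"tz":0,"spin":0,"claw":1},{"tx":0,"ty":0,"tz":0,"spin":0,"claw":1},{"tx":0,"ty":0,"tz":0,"spin":0,"claw":1}]'
python3 go.py 0.6065 0.1335 0.0887 182
```

```text
time_s: 23.95
tool_pos: [0.5216, -0.0877, 0.2355]
tool_rot: [-179.9, 0.1, -178.0]
force: [0.6, -1.0, -2.1]
grip_width: 0.0465
grasp_force: 25.0
time_s: 24.95
tool_pos: [0.6055, 0.1324, 0.2324]
tool_rot: [-180.0, -0.2, -178.0]
force: [0.3, -0.5, -2.6]
grip_width: 0.0464
grasp_force: 25.0
t 24.9 pos [0.6055 0.1324 0.2324] rot [-180.    -0.2 -178. ] grip 0.0464
units tx -0.02 ty 0.02 tz 2.87 spin 0.00 q7 62
```

```bash

python3 -m pendant '[{"tx":-0.02,"ty":0.02,"tz":0.7,"spin":0,"claw":1},{"tx":0,"ty":0,"tz":0.7,"spin":0,"claw":1},{"tx":0,"ty":0,"tz":0.6,"spin":0,"claw":1},{"tx":0,"ty":0,"tz":0.4,"spin":0,"claw":1},{"tx":0,"ty":0,"tz":0.25,"spin":0,"claw":1},{"tx":0,"ty":0,"tz":0.15,"spin":0,"claw":1},{"tx":0,"ty":0,"tz":0.03,"spin":0,"claw":1},{"tx":0,"ty":0,"tz":0,"spin":0,"claw":1},{"tx":0,"ty":0,"tz":0,"spin":0,"claw":1}]'
python3 go.py 0.6065 0.1335 0.0887 182
```

```text
time_s: 26.08
tool_pos: [0.6076, 0.1343, 0.0932]
tool_rot: [180.0, 0.1, -178.0]
force: [0.3, 0.6, -1.2]
grip_width: 0.0464
grasp_force: 25.0
t 26.1 pos [0.6076 0.1343 0.0932] rot [ 1.80e+02  1.00e-01 -1.78e+02] grip 0.0464
units tx 0.02 ty -0.02 tz 0.09 spin 0.00 q7 58
```

```bash

python3 -m pendant '[{"tx":0,"ty":0,"tz":0.08,"spin":0,"claw":1},{"tx":0,"ty":0,"tz":0,"spin":0,"claw":1},{"tx":0,"ty":0,"tz":0,"spin":0,"claw":0},{"tx":0,"ty":0,"tz":0,"spin":0,"claw":0},{"tx":0,"ty":0,"tz":0,"spin":0,"claw":0},{"tx":0,"ty":0,"tz":-0.3,"spin":0,"claw":0},{"tx":0,"ty":0,"tz":-0.8,"spin":0,"claw":0},{"tx":0,"ty":0,"tz":-0.9,"spin":0,"claw":0},{"tx":0,"ty":0,"tz":-0.8,"spin":0,"claw":0},{"tx":0,"ty":0,"tz":0,"spin":0,"claw":0}]'
python3 -m pendant '[{"tx":-0.2,"ty":-0.76,"tz":0,"spin":0,"claw":0},{"tx":-0.2,"ty":-0.76,"tz":0,"spin":0,"claw":0},{"tx":-0.2,"ty":-0.76,"tz":0,"spin":0,"claw":0},{"tx":-0.2,"ty":-0.76,"tz":0,"spin":0,"claw":0},{"tx":0,"ty":0,"tz":0,"spin":0,"claw":0},{"tx":0,"ty":0,"tz":0,"spin":0,"claw":0}]'
python3 go.py 0.6516 -0.0171 0.036 182
```

```text
time_s: 27.32
tool_pos: [0.609, 0.1355, 0.2335]
tool_rot: [179.9, 0.4, -178.0]
force: [0.3, -0.3, -0.8]
grip_width: 0.0869
grasp_force: 0.0
time_s: 28.08
tool_pos: [0.6519, -0.0155, 0.2283]
tool_rot: [179.9, -0.0, -178.0]
force: [-0.6, 0.5, -0.2]
grip_width: 0.0868
grasp_force: 0.0
t 28.1 pos [ 0.6519 -0.0155  0.2283] rot [ 179.9   -0.  -178. ] grip 0.0868
units tx 0.01 ty -0.03 tz 3.85 spin 0.01 q7 75
```

```bash

python3 -m pendant '[{"tx":0,"ty":-0.03,"tz":0.9,"spin":0,"claw":0},{"tx":0,"ty":0,"tz":0.9,"spin":0,"claw":0},{"tx":0,"ty":0,"tz":0.9,"spin":0,"claw":0},{"tx":0,"ty":0,"tz":0.7,"spin":0,"claw":0},{"tx":0,"ty":0,"tz":0.45,"spin":0,"claw":0},{"tx":0,"ty":0,"tz":0,"spin":0,"claw":0}]' 12
python3 -m pendant '[{"tx":0,"ty":0,"tz":0,"spin":0,"claw":1},{"tx":0,"ty":0,"tz":0,"spin":0,"claw":1},{"tx":0,"ty":0,"tz":0,"spin":0,"claw":1},{"tx":0,"ty":0,"tz":0,"spin":0,"claw":1},{"tx":0,"ty":0,"tz":0,"spin":0,"claw":1},{"tx":0,"ty":0,"tz":0,"spin":0,"claw":1},{"tx":0,"ty":0,"tz":0,"spin":0,"claw":1},{"tx":0,"ty":0,"tz":0,"spin":0,"claw":1},{"tx":0,"ty":0,"tz":0,"spin":0,"claw":1},{"tx":0,"ty":0,"tz":0,"spin":0,"claw":1}]'
python3 go.py 0.6516 -0.0171 0.035 182; python3 -c "
from h import *
crop('scene',160,140,220,180,3.3,'p3')"
```

```text
time_s: 28.82
tool_pos: [0.6513, -0.0168, 0.0348]
tool_rot: [180.0, -0.2, -177.9]
force: [1.0, -0.2, 0.6]
grip_width: 0.0867
grasp_force: 0.0
time_s: 30.08
tool_pos: [0.6524, -0.0179, 0.036]
tool_rot: [-180.0, -0.0, -178.0]
force: [0.6, -0.3, 0.3]
grip_width: 0.021
grasp_force: 12.0
t 30.1 pos [ 0.6524 -0.0179  0.036 ] rot [-180.   -0. -178.] grip 0.0210
units tx 0.02 ty 0.02 tz 0.02 spin 0.00 q7 70
```

View pics/p3.png

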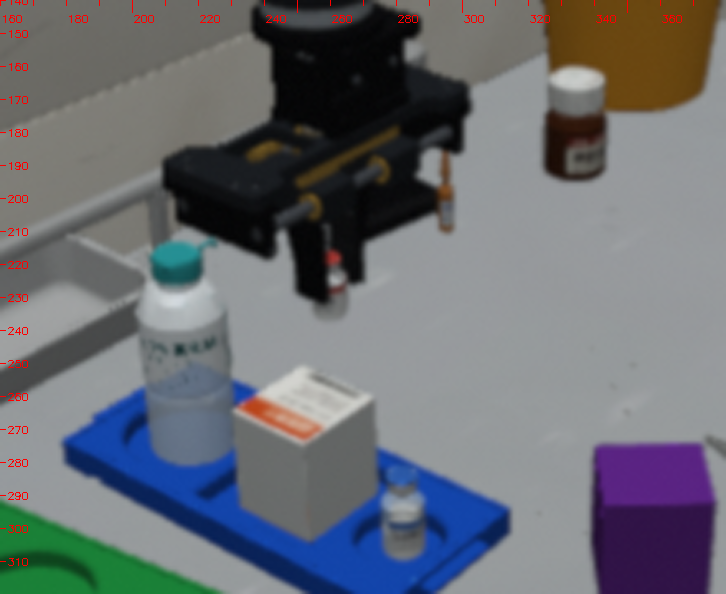

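The blue kit is complete and upright: saline at scene (217,255), carton (248,275), blue vial (282,295). The red vial is gripped at (260,225) and the ampoule is still standing at (293,203). Carrying the red vial to the green tray.

```bash

python3 -m pendant '[{"tx":0,"ty":0,"tz":-0.4,"spin":0,"claw":1},{"tx":0,"ty":0,"tz":-0.8,"spin":0,"claw":1},{"tx":0,"ty":0,"tz":-0.9,"spin":0,"claw":1},{"tx":0,"ty":0,"tz":-0.9,"spin":0,"claw":1},{"tx":0,"ty":0,"tz":-0.9,"spin":0,"claw":1},{"tx":0,"ty":0,"tz":0,"spin":0,"claw":1}]'
python3 -m pendant '[{"tx":0.5,"ty":0.82,"tz":0,"spin":0,"claw":1},{"tx":0.5,"ty":0.82,"tz":0,"spin":0,"claw":1},{"tx":0.5,"ty":0.82,"tz":0,"spin":0,"claw":1},{"tx":0.5,"ty":0.82,"tz":0,"spin":0,"claw":1},{"tx":0.5,"ty":0.82,"tz":0,"spin":0,"claw":1},{"tx":0.5,"ty":0.82,"tz":0,"spin":0,"claw":1},{"tx":0.52,"ty":0.81,"tz":0,"spin":0,"claw":1},{"tx":0,"ty":0,"tz":0,"spin":0,"claw":1},{"tx":0,"ty":0,"tz":0,"spin":0,"claw":1}]'
python3 go.py 0.4667 0.2625 0.0405 182
```

```text
time_s: 30.88
tool_pos: [0.6547, -0.0167, 0.2371]
tool_rot: [-180.0, 0.5, -178.0]
force: [0.6, -0.0, -1.3]
grip_width: 0.0211
grasp_force: 12.0
time_s: 32.0
tool_pos: [0.4667, 0.2616, 0.2309]
tool_rot: [-179.9, 0.0, -178.0]
force: [0.2, 0.3, -0.0]
grip_width: 0.0208
grasp_force: 12.0
t 32.0 pos [0.4667 0.2616 0.2309] rot [-179.9    0.  -178. ] grip 0.0208
units tx -0.00 ty 0.02 tz 3.81 spin 0.00 q7 50
```

```bash

python3 -m pendant '[{"tx":0,"ty":0.02,"tz":0.9,"spin":0,"claw":1},{"tx":0,"ty":0,"tz":0.9,"spin":0,"claw":1},{"tx":0,"ty":0,"tz":0.8,"spin":0,"claw":1},{"tx":0,"ty":0,"tz":0.5,"spin":0,"claw":1},{"tx":0,"ty":0,"tz":0.35,"spin":0,"claw":1},{"tx":0,"ty":0,"tz":0.2,"spin":0,"claw":1},{"tx":0,"ty":0,"tz":0.1,"spin":0,"claw":1},{"tx":0,"ty":0,"tz":0,"spin":0,"claw":1},{"tx":0,"ty":0,"tz":0,"spin":0,"claw":1}]'
python3 go.py 0.4667 0.2625 0.0405 182
```

```text
time_s: 33.12
tool_pos: [0.467, 0.2636, 0.0442]
tool_rot: [180.0, 0.1, -178.0]
force: [-0.1, -0.1, -0.4]
grip_width: 0.0211
grasp_force: 12.0
t 33.1 pos [0.467  0.2636 0.0442] rot [ 1.80e+02  1.00e-01 -1.78e+02] grip 0.0211
units tx 0.01 ty -0.02 tz 0.07 spin 0.00 q7 40
```

```bash

python3 -m pendant '[{"tx":0,"ty":0,"tz":0.07,"spin":0,"claw":1},{"tx":0,"ty":0,"tz":0,"spin":0,"claw":1},{"tx":0,"ty":0,"tz":0,"spin":0,"claw":0},{"tx":0,"ty":0,"tz":0,"spin":0,"claw":0},{"tx":0,"ty":0,"tz":0,"spin":0,"claw":0},{"tx":0,"ty":0,"tz":-0.3,"spin":0,"claw":0},{"tx":0,"ty":0,"tz":-0.8,"spin":0,"claw":0},{"tx":0,"ty":0,"tz":-1,"spin":0,"claw":0},{"tx":0,"ty":0,"tz":-1,"spin":0,"claw":0},{"tx":0,"ty":0,"tz":-0.9,"spin":0,"claw":0}]'
python3 -m pendant '[{"tx":-0.29,"ty":-0.9,"tz":0,"spin":0,"claw":0},{"tx":-0.29,"ty":-0.9,"tz":0,"spin":0,"claw":0},{"tx":-0.29,"ty":-0.9,"tz":0,"spin":0,"claw":0},{"tx":-0.29,"ty":-0.9,"tz":0,"spin":0,"claw":0},{"tx":-0.29,"ty":-0.9,"tz":0,"spin":0,"claw":0},{"tx":-0.29,"ty":-0.9,"tz":0,"spin":0,"claw":0},{"tx":-0.29,"ty":-0.9,"tz":0,"spin":0,"claw":0},{"tx":-0.29,"ty":-0.9,"tz":0,"spin":0,"claw":0},{"tx":-0.29,"ty":-0.9,"tz":0,"spin":0,"claw":0},{"tx":-0.29,"ty":-0.9,"tz":0,"spin":0,"claw":0}]'
python3 -m pendant '[{"tx":-0.27,"ty":-0.9,"tz":0,"spin":0,"claw":0},{"tx":-0.27,"ty":-0.9,"tz":0,"spin":0,"claw":0},{"tx":0,"ty":0,"tz":0,"spin":1,"claw":0},{"tx":0,"ty":0,"tz":0,"spin":1,"claw":0},{"tx":0,"ty":0,"tz":0,"spin":1,"claw":0},{"tx":0,"ty":0,"tz":0,"spin":1,"claw":0},{"tx":0,"ty":0,"tz":0,"spin":1,"claw":0},{"tx":0,"ty":0,"tz":0,"spin":1,"claw":0},{"tx":0,"ty":0,"tz":0,"spin":1,"claw":0},{"tx":0,"ty":0,"tz":0,"spin":1,"claw":0}]'
python3 -m pendant '[{"tx":0,"ty":0,"tz":0,"spin":1,"claw":0},{"tx":0,"ty":0,"tz":0,"spin":1,"claw":0},{"tx":0,"ty":0,"tz":0,"spin":1,"claw":0},{"tx":0,"ty":0,"tz":0,"spin":1,"claw":0},{"tx":0,"ty":0,"tz":0,"spin":1,"claw":0},{"tx":0,"ty":0,"tz":0,"spin":1,"claw":0},{"tx":0,"ty":0,"tz":0,"spin":1,"claw":0},{"tx":0,"ty":0,"tz":0,"spin":1,"claw":0},{"tx":0,"ty":0,"tz":0,"spin":1,"claw":0},{"tx":0,"ty":0,"tz":0,"spin":0.2,"claw":0}]'
python3 go.py 0.6577 -0.2737 0.041 113; python3 -c "
from h import *
crop('top',120,100,440,220,1.8,'p4')"
```

```text
time_s: 34.38
tool_pos: [0.4664, 0.2638, 0.2429]
tool_rot: [180.0, 0.1, -178.0]
force: [1.3, -0.3, -0.2]
grip_width: 0.0854
grasp_force: 0.0
time_s: 35.62
tool_pos: [0.6277, -0.1827, 0.2414]
tool_rot: [-180.0, 0.1, -178.0]
force: [0.5, 0.7, -0.3]
grip_width: 0.0869
grasp_force: 0.0
time_s: 36.88
tool_pos: [0.6574, -0.2701, 0.2413]
tool_rot: [179.9, 0.0, 149.9]
force: [-0.6, 0.2, 0.1]
grip_width: 0.0869
grasp_force: 0.0
time_s: 38.12
tool_pos: [0.6574, -0.2701, 0.2412]
tool_rot: [179.9, 0.0, 113.2]
force: [0.0, -0.0, 0.9]
grip_width: 0.0871
grasp_force: 0.0
t 38.1 pos [ 0.6574 -0.2701  0.2412] rot [179.9   0.  113.2] grip 0.0871
units tx -0.07 ty -0.02 tz 4.00 spin 0.06 q7 33
```

View pics/p4.png

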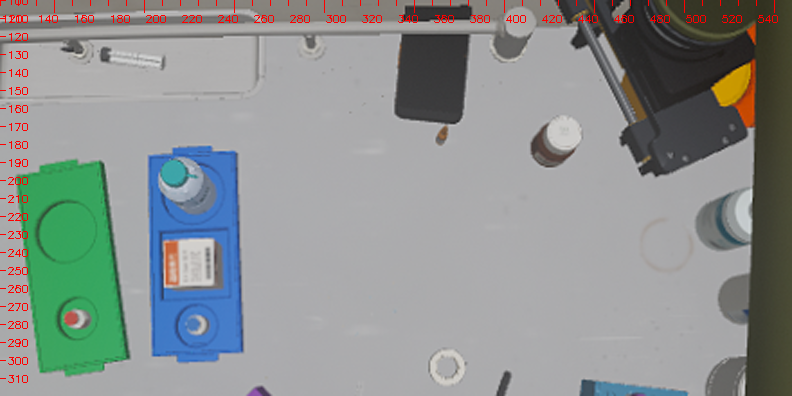

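Both placed kits look right: red vial at top (158,277), amber bottle still at (431,172), ampoule and tape unmoved. The rail post near (405,118) is close to where the gripper body will end up, so I check that.

```bash
python3 - <<'E'
from h import *
np.set_printoptions(precision=4,suppress=True)
print("post top",*tri((406,115),(282.9,154.5)),"base",atz("scene",(282.9,182),0))
print("bin rim left",*tri((475,138),(323,128)), [atz("top",(475,138),z) for z in (.1,.13)])
c=np.array([.6577,-.2737])
for close in (0,10,23,40):
    u=np.array([np.cos(np.radians(close)),np.sin(np.radians(close))]); v=np.array([-u[1],u[0]])
    print(close,[c+s*.095*u+t*.0375*v for s in(1,) for t in (1,-1)])
E
```

```text
post top [ 0.7751 -0.2254  0.0748] 0.0014764518687189563 base [ 0.7806 -0.23    0.    ]
bin rim left [ 0.7243 -0.3352  0.12  ] 0.027973596007506027 [array([ 0.72  , -0.3508,  0.1   ]), array([ 0.7093, -0.3394,  0.13  ])]
0 [array([ 0.7527, -0.2362]), array([ 0.7527, -0.3112])]
10 [array([ 0.7447, -0.2203]), array([ 0.7578, -0.2941])]
23 [array([ 0.7305, -0.2021]), array([ 0.7598, -0.2711])]
40 [array([ 0.7064, -0.1839]), array([ 0.7546, -0.2414])]
```

The post top is about 78 mm. With TCP at 46 mm the gripper body clears it at about 95 mm. Grasping the amber bottle there.

```bash

python3 -m pendant '[{"tx":-0.07,"ty":-0.02,"tz":0.9,"spin":0,"claw":0},{"tx":0,"ty":0,"tz":0.9,"spin":0,"claw":0},{"tx":0,"ty":0,"tz":0.9,"spin":0,"claw":0},{"tx":0,"ty":0,"tz":0.7,"spin":0,"claw":0},{"tx":0,"ty":0,"tz":0.5,"spin":0,"claw":0},{"tx":0,"ty":0,"tz":0,"spin":0,"claw":0}]' 25
python3 -m pendant '[{"tx":0,"ty":0,"tz":0,"spin":0,"claw":1},{"tx":0,"ty":0,"tz":0,"spin":0,"claw":1},{"tx":0,"ty":0,"tz":0,"spin":0,"claw":1},{"tx":0,"ty":0,"tz":0,"spin":0,"claw":1},{"tx":0,"ty":0,"tz":0,"spin":0,"claw":1},{"tx":0,"ty":0,"tz":0,"spin":0,"claw":1},{"tx":0,"ty":0,"tz":0,"spin":0,"claw":1},{"tx":0,"ty":0,"tz":0,"spin":0,"claw":1}]'
python3 go.py 0.6577 -0.2737 0.046 113
```

```text
time_s: 38.92
tool_pos: [0.6561, -0.2735, 0.0428]
tool_rot: [-179.8, -0.2, 113.3]
force: [0.0, -0.2, 0.4]
grip_width: 0.0872
grasp_force: 0.0
time_s: 39.92
tool_pos: [0.658, -0.2739, 0.0453]
tool_rot: [180.0, 0.0, 113.2]
force: [0.1, 0.3, 2.0]
grip_width: 0.0441
grasp_force: 25.0
t 39.9 pos [ 0.658  -0.2739  0.0453] rot [180.    0.  113.2] grip 0.0441
units tx 0.01 ty -0.00 tz -0.01 spin 0.05 q7 29
```

```bash

python3 -m pendant '[{"tx":0,"ty":0,"tz":-0.4,"spin":0,"claw":1},{"tx":0,"ty":0,"tz":-0.8,"spin":0,"claw":1},{"tx":0,"ty":0,"tz":-0.9,"spin":0,"claw":1},{"tx":0,"ty":0,"tz":-0.9,"spin":0,"claw":1},{"tx":0,"ty":0,"tz":-0.8,"spin":0,"claw":1},{"tx":0,"ty":0,"tz":0,"spin":0,"claw":1}]'
python3 -m pendant '[{"tx":0.9,"ty":0.22,"tz":0,"spin":0,"claw":1},{"tx":0.9,"ty":0.22,"tz":0,"spin":0,"claw":1},{"tx":0.9,"ty":0.22,"tz":0,"spin":0,"claw":1},{"tx":0.9,"ty":0.22,"tz":0,"spin":0,"claw":1},{"tx":0.9,"ty":0.22,"tz":0,"spin":0,"claw":1},{"tx":0.9,"ty":0.22,"tz":0,"spin":0,"claw":1},{"tx":0.9,"ty":0.22,"tz":0,"spin":0,"claw":1},{"tx":0.9,"ty":0.22,"tz":0,"spin":0,"claw":1},{"tx":0.9,"ty":0.22,"tz":0,"spin":0,"claw":1},{"tx":0.9,"ty":0.22,"tz":0,"spin":0,"claw":1}]'
python3 -m pendant '[{"tx":0.94,"ty":0.22,"tz":0,"spin":0,"claw":1},{"tx":0.94,"ty":0.22,"tz":0,"spin":0,"claw":1},{"tx":0,"ty":0,"tz":0,"spin":0,"claw":1},{"tx":0,"ty":0,"tz":0,"spin":0,"claw":1}]'
python3 go.py 0.565 0.278 0.05 113.2
```

```text
time_s: 40.67
tool_pos: [0.6596, -0.2741, 0.2406]
tool_rot: [179.7, 0.3, 113.2]
force: [-0.1, 0.2, -1.3]
grip_width: 0.0444
grasp_force: 25.0
time_s: 41.92
tool_pos: [0.5805, 0.1838, 0.2341]
tool_rot: [-179.9, 0.0, 113.2]
force: [-0.2, 0.2, -1.2]
grip_width: 0.0442
grasp_force: 25.0
time_s: 42.42
tool_pos: [0.5644, 0.2772, 0.2341]
tool_rot: [-179.9, 0.1, 113.2]
force: [0.3, -0.6, -0.9]
grip_width: 0.0445
grasp_force: 25.0
t 42.4 pos [0.5644 0.2772 0.2341] rot [-1.799e+02  1.000e-01  1.132e+02] grip 0.0445
units tx 0.01 ty 0.02 tz 3.68 spin 0.01 q7 -18
```

```bash

python3 -m pendant '[{"tx":0.01,"ty":0.02,"tz":0.9,"spin":0,"claw":1},{"tx":0,"ty":0,"tz":0.9,"spin":0,"claw":1},{"tx":0,"ty":0,"tz":0.8,"spin":0,"claw":1},{"tx":0,"ty":0,"tz":0.5,"spin":0,"claw":1},{"tx":0,"ty":0,"tz":0.3,"spin":0,"claw":1},{"tx":0,"ty":0,"tz":0.2,"spin":0,"claw":1},{"tx":0,"ty":0,"tz":0.06,"spin":0,"claw":1},{"tx":0,"ty":0,"tz":0,"spin":0,"claw":1},{"tx":0,"ty":0,"tz":0,"spin":0,"claw":1}]'
python3 go.py 0.565 0.278 0.0498 113.2
```

```text
time_s: 43.55
tool_pos: [0.566, 0.2792, 0.0529]
tool_rot: [179.9, 0.0, 113.2]
force: [-0.0, 0.3, -2.5]
grip_width: 0.0443
grasp_force: 25.0
t 43.5 pos [0.566  0.2792 0.0529] rot [179.9   0.  113.2] grip 0.0443
units tx -0.02 ty -0.03 tz 0.06 spin 0.00 q7 -23
```

Releasing, retreating upward and toward −y, then checking both trays.

```bash

python3 -m pendant '[{"tx":0,"ty":0,"tz":0.06,"spin":0,"claw":1},{"tx":0,"ty":0,"tz":0,"spin":0,"claw":1},{"tx":0,"ty":0,"tz":0,"spin":0,"claw":0},{"tx":0,"ty":0,"tz":0,"spin":0,"claw":0},{"tx":0,"ty":0,"tz":0,"spin":0,"claw":0},{"tx":0,"ty":0,"tz":-0.3,"spin":0,"claw":0},{"tx":0,"ty":0,"tz":-0.8,"spin":0,"claw":0},{"tx":0,"ty":0,"tz":-1,"spin":0,"claw":0},{"tx":0,"ty":0,"tz":-1,"spin":0,"claw":0},{"tx":0,"ty":0,"tz":-0.8,"spin":0,"claw":0}]'
python3 -m pendant '[{"tx":-0.9,"ty":-0.3,"tz":0,"spin":0,"claw":0},{"tx":-0.9,"ty":-0.3,"tz":0,"spin":0,"claw":0},{"tx":-0.9,"ty":-0.3,"tz":0,"spin":0,"claw":0},{"tx":-0.9,"ty":-0.3,"tz":0,"spin":0,"claw":0},{"tx":-0.9,"ty":-0.3,"tz":0,"spin":0,"claw":0},{"tx":-0.9,"ty":-0.3,"tz":0,"spin":0,"claw":0},{"tx":-0.9,"ty":-0.3,"tz":0,"spin":0,"claw":0},{"tx":-0.9,"ty":-0.3,"tz":0,"spin":0,"claw":0},{"tx":0,"ty":0,"tz":0,"spin":0,"claw":0},{"tx":0,"ty":0,"tz":0,"spin":0,"claw":0}]'
python3 -c "
from h import *
crop('top',120,165,260,150,3,'p5a')
crop('scene',100,180,225,200,3,'p5b')"
```

```text
time_s: 44.8
tool_pos: [0.5656, 0.2795, 0.2477]
tool_rot: [179.8, 0.0, 113.2]
force: [0.5, -0.2, 0.4]
grip_width: 0.0871
grasp_force: 0.0
time_s: 46.05
tool_pos: [0.5971, -0.0984, 0.2449]
tool_rot: [179.9, -0.0, 113.2]
force: [-0.1, 0.4, 1.1]
grip_width: 0.0869
grasp_force: 0.0
```

View pics/p5a.png

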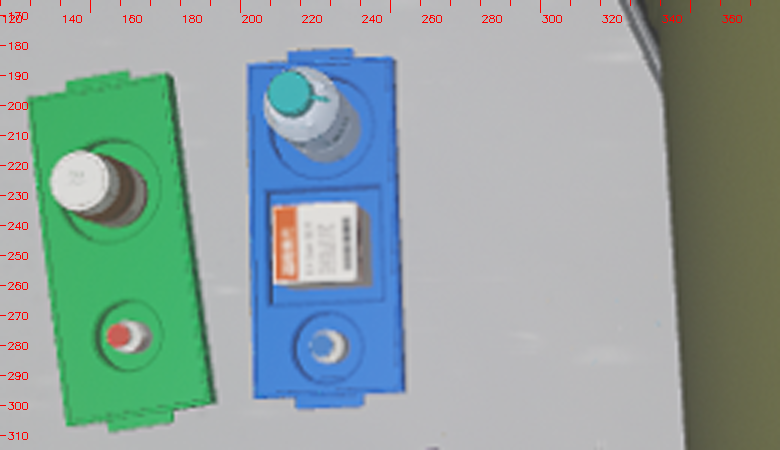

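View pics/p5b.png

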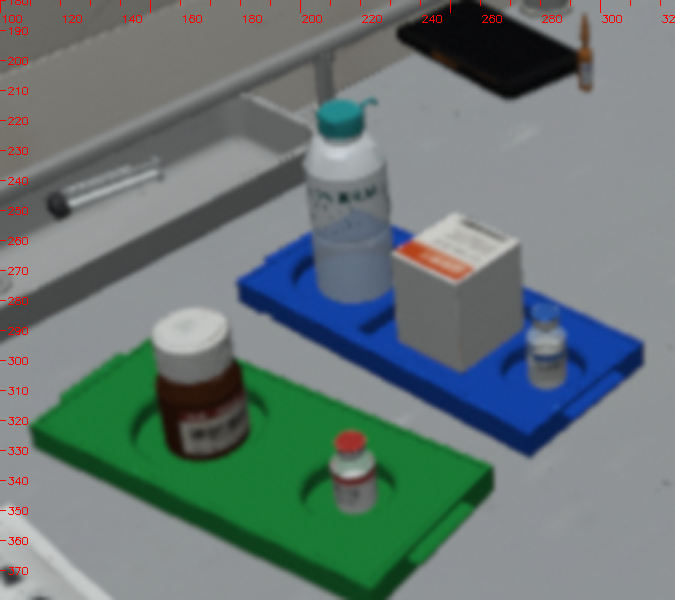

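All five things stand upright in their pockets, and the ampoule is standing at scene (292,200). One numeric check before handing in.

```bash
python3 - <<'E'
from h import *
f=lambda p:(120+p[0]/3,165+p[1]/3)
for n,p,z,t in [("saline",(291,93),.126,(.6065,.1335)),("carton",(314,244),.066,(.526,.1305)),("vblue",(321,345),.051,(.4575,.128)),("amber",(80,181),.077,(.565,.278)),("vred",(119,335),.045,(.4667,.2625))]:
    print(n,np.round((atz("top",f(p),z)[:2]-t)*1000,1),"mm")
print(env.sign_off())
E
```

```text
saline [-0.7 -2.7] mm
carton [-4.4 -2.4] mm
vblue [ 0.8 -2. ] mm
amber [-2.7 -1.4] mm
vred [-0.8 -2.6] mm
the job is handed in; nothing more can be done
None
```

Both kits are made up and the job is handed in: all five things stand upright in their own pockets, about 5 mm or less off centre by my last camera check, with the tape roll and ampoule left in place; sign-off gave no verdict back.

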